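# Make the glass grinder ready and switch it on

### The job

Get the glass grinder ready to use, only pushing with the fingertips: push its water tray fully home, push the clear eye shield all the way down over the grinding head, and only when both are closed press the rocker switch over to on. Grip nothing, and do not pick up or shift the piece of glass on the grid or anything else on the bench; finish with the machine switched on and the hand off it.

Things in the scene. Friction and masses are not known exactly. Their poses are not given: they have to be found in the camera images.
- grinder: bench glass grinder fixed to the bench: grey housing 240 mm wide (y), 220 mm deep (x), flat top 115 mm up. Origin: centre of its underside on the bench; x points from its front (robot side) to its back, y to its left, z up. The front 60 mm of the top is a control strip: black rocker switch on the right, round speed dial (30 mm across, 16 mm high, not used) on the left. Behind it a white lattice grid
- head_top (a point): top of the grinding head, 151 mm above the bench, 30 mm behind the grinder's origin; a metal cylinder 25 mm across, its foot on the middle of the white grid (the grid's top is 115 mm above the bench)
- tray (a joint): how far the water tray stands out of the grinder's front (m): 0 is fully home on its stop, flange against the housing; it slides out along the grinder's -x, at most 0.065; takes about 2 to 3 N to push and stays where it is left
- tray_lip (a point): middle of the front face of the tray's pull lip, its foremost part, 90 mm above the bench (moves with the tray; axes as the grinder's). The lip is 120 mm wide, 12 mm high, and juts 10 mm from a front panel 176 mm wide that reaches from 56 to 98 mm above the bench. Home, the lip's face is 20 mm in front of the housing and 130 mm in front of the grinder's origin
- shield (a joint): angle of the clear eye shield (rad): 0 is fully down on a hard stop over the grinding head, sloping 0.26 rad down from hinge to front edge; grows as the front edge swings up and back, at most 1.25. Stiff hinge: stays where it is left, takes about 2 to 3 N at the front edge
- shield_edge (a point): middle of the upper side of the shield's front edge (moves with it). The shield is a clear sheet 180 mm wide, 4 mm thick, black trim round it (8 mm thick at the front), 120 mm long from hinge line to front edge. At joint 0 this point is 174 mm above the bench and 18 mm in front of the grinder's origin
- shield_hinge (a point): middle of the shield's hinge line, 200 mm above the bench, 95 mm behind the grinder's origin; the hinge runs along the grinder's y (axes as the grinder's) between two steel brackets 210 mm apart and 215 mm high, with black knobs outside
- rocker (a joint): angle of the rocker switch (rad): 0 is off (its far half stands up), 0.30 is on (far half pressed level, near half up); stays where it is left, takes about 3 to 4 N
- rocker_raised (a point): middle of the top of the rocker's far half, which stands up when off and is to be pressed down (moves with it). The rocker is a black cap 36 mm long (x), 26 mm wide (y), each half 18 mm long; off, the far end stands 5 mm above the level half, whose top is 120 mm above the bench, and this point is 123 mm up, 76 mm in front of the grinder's origin, 60 mm to its right
- glass_piece: a cut piece of dark red glass, 54 x 36 mm, 4 mm thick, lying flat on the grinder's white grid left of the grinding head, waiting to be ground; origin at the centre of its underside
- pliers: steel grozing pliers with black grips, 200 mm long, 14 mm high, lying on the bench to the right of the tray; origin between the handles on the bench, x along the jaws
- oil_bottle: white plastic bottle with black cap, 48 mm across, 125 mm tall, standing on the bench right of the grinder; origin at the centre of its foot
- nail_tin: open steel tin of horseshoe nails, 72 mm across, 55 mm tall, the nails up to 60 mm, standing left of the grinder; origin at the centre of its foot
- foil_roll: flat roll of copper foil, 72 mm across, 8 mm high, lying on the bench left of the tray; origin at its centre on the bench
- cutter: brass pencil glass cutter, 140 mm long, 15 mm high, lying nearer the robot, on the right or the left; origin about its middle, on the bench
- fid: flat wooden fid, 145 mm long, 9 mm high, lying nearer the robot, on the left or the right; origin about its middle, on the bench

How it is judged:
By the outcome, as a careful person would: the job done as asked, in the order asked, and still so for the second after the job is handed in, with the robot touching nothing.
It also fails if it takes over 54 s, if anything falls off the work surface, if the arm or the gripper's body presses on something with over 40 N, if the wrist force passes 120 N, or if a joint passes its speed limit or range.

### The arm

A 6-joint arm with a two-finger parallel gripper is mounted at the origin on the work surface. World frame = base frame: x ahead of the robot, y to its left, z up, the work surface at z = 0. Lengths are in m, angles in rad, forces in N, time in s.
With the tool pointing down it reaches from about 0.325 to 0.9 m from the base axis. Payload 6.1 kg.
Tool frame: the origin (TCP) lies at the very end of the fingers, on their centre line; the grasp point (between the pads) lies robot.grip_point_offset behind it (robot.grip_point_offset is the distance from the TCP to the grasp point, in m); z points along the fingers, x is the direction in which the jaws open and shut, and the axes are right-handed (so a half turn about z gives the same grasp; the last joint's range is limited). The gripper opens to 87 mm and grips with 3 to 60 N. Pads are 19 mm wide; open, the fingers measure 117 mm over their backs; the gripper's body (75 mm by 190 mm) begins 51 mm behind the grasp point.
Start: joints at [-1.474, 0.22, 1.526, -0, 1.395, -0.126], TCP at [0.138, -0.61, 0.223] pointing down, gripper open.
Joint ranges: [-2.98, 2.98], [-0.91, 2.08], [0.09, 2.57], [-1.24, 4.39], [0.2, 2.65], [-2.68, 2.68]. Speed limits (rad/s): [2.57, 2.57, 3.01, 3.14, 3.14, 3.14].

### API

Orientations are given as a rotation vector (axis times angle).
In Python, from rig import robot, imaging, job_done gives the robot as it stands.
- The arm moves only by the shell command python3 -m jog 'ROWS' [FORCE]. ROWS is JSON, a list of rows, each an object with "xyz": the shift along the tool's x, y, z in cm, a list of three; "delta_rot": the turn, a rotation vector about the tool's x, y, z in rad, a list of three; "fingers": the closure, from 0 (fully open) to 1 (shut). A call has 1 to 8 rows; each row shifts and turns the commanded pose from where the row before left it, along the tool's axes as they then stand; what a row does not reach is not made up. A row lasts 1/10 s, in which the tool goes at most 50 mm and 8.59 degrees, less where a joint would pass 70% of its speed; a pose out of reach is approached as far as the arm can. A call is refused whole if a number of a shift passes 5 or a number of a turn 0.15, either way. A call with a gripper value outside its range is refused whole. The fingers move at their own pace and stop on an object; FORCE is the grip in N (left out, the last holds). Time passes only in rows, so rows that do not move let the fingers close. It gives the time, the measured TCP pose, the force and the opening at its end, in the units of the state.
- robot.observe(): the state, without advancing time (a new reading comes with each control period).
- imaging.camera(name): name is "scene" or "top" or "wrist"; returns the picture (480x640x3 uint8, red, green, blue); there is no depth.
- imaging.camera_params(name): a dict with "mtx" (3x3 intrinsics, pixels), "distortion" ([k1, k2, p1, p2, k3] as OpenCV has them; the pictures are not rectified), "eye" and "orientation" of the camera in the world. Camera axes: x right, y down, z forward; pixel columns grow to the right and rows downward; lengths in m; the calibration is good to about 2 mm. A picture is of the moment at which its call begins: read the wrist's pose just before it. camera_params takes no time and is no camera call; for the wrist camera it gives the pose at the moment of the call.
- job_done(): hands the job in, once; it reports no verdict.
The state is a dict: "clock": time; "qpos": joint angles; "qd": joint speeds; "effort": joint torques, N m; "tcp_pos": TCP position; "eef_rot": TCP orientation; "ft_force": force on the tool from outside, world axes, zero at the start; "torque": the same for the moment, N m; "gripper_width": opening from 0.0 (shut) to 1.0 (fully open).
Only numpy, scipy, OpenCV 4.12 (cv2) and the standard library are available. Lean on these libraries where they do the work, as an engineer would, in place of code of your own. Each camera call takes 0.05 s, during which the arm holds its last target. There are 200 camera calls.

## Working session

There is one attempt and no reset: what is moved stays moved. The work goes in short steps, Python scripts to look and compute and a shell command to move; the robot and the scene stay as the last step left them, time stands still between calls to the robot, and variables do not carry over. Pictures are saved under pics/ and viewed, about 8 in all and at most 12, crops included, and the job is handed in when it is done.

```bash
mkdir -p pics; python3 - <<'E'
from rig import robot, imaging
import cv2,numpy as np
print(robot.observe())
for n in("scene","top"):
    p=imaging.camera_params(n);print(n,p)
    cv2.imwrite(f"pics/{n}0.png",imaging.camera(n)[:,:,::-1])
print(robot.grip_point_offset)
E
```

```text
{'clock': 0.0, 'qpos': array([-1.47411575e+00,  2.21198940e-01,  1.52763588e+00,  3.10217181e-05,
        1.39472175e+00, -1.26117165e-01]), 'qd': array([ 0.00098728,  0.00017024,  0.00011214, -0.00041115, -0.00204216,
       -0.00214091]), 'effort': array([ 8.27527456e-04, -4.94612288e+01, -3.87375176e+01,  6.98948395e-02,
        5.71383233e-02, -1.43427651e-04]), 'tcp_pos': array([ 0.13803352, -0.60891356,  0.22144101]), 'eef_rot': array([-2.45350314e+00,  1.95983105e+00,  2.11364071e-03]), 'ft_force': array([0.50183688, 0.22824139, 0.14011127]), 'torque': array([-0.03800268, -0.01339827, -0.02695119]), 'gripper_width': 0.9978139683290759}
scene {'mtx': array([[520.78047666,   0.        , 316.07378964],
       [  0.        , 520.78047666, 248.05914134],
       [  0.        ,   0.        ,   1.        ]]), 'distortion': array([0.00373931, 0.        , 0.        , 0.        , 0.        ]), 'eye': array([1.01660464, 0.75487681, 0.93461074]), 'orientation': array([-0.69646973, -2.57979302,  1.16304881])}
top {'mtx': array([[498.00595822,   0.        , 316.93363554],
       [  0.        , 498.00595822, 231.0619954 ],
       [  0.        ,   0.        ,   1.        ]]), 'distortion': array([-0.00077858,  0.        ,  0.        ,  0.        ,  0.        ]), 'eye': array([0.44536711, 0.00748231, 1.11672445]), 'orientation': array([-2.13375045,  2.1966889 , -0.13054345])}
0.0187
```

View pics/scene0.png

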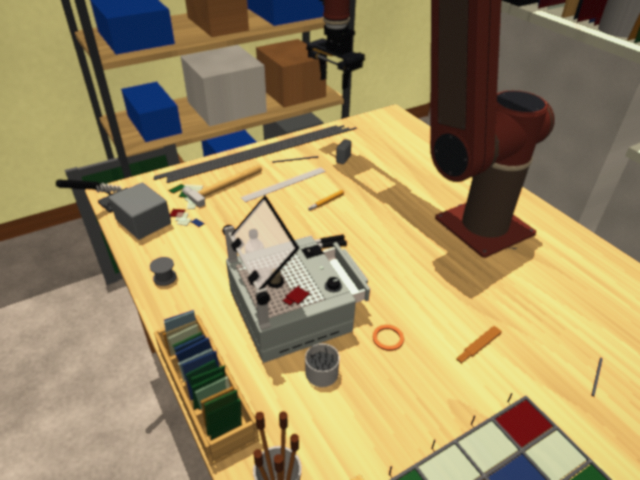

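View pics/top0.png

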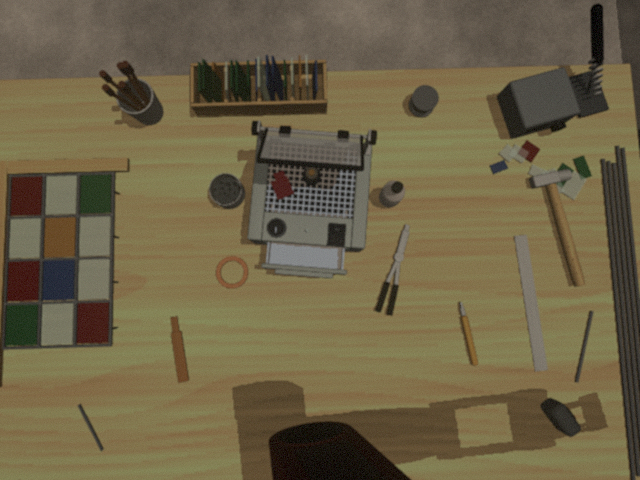

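The top view shows the grinder at about (312,190), rotated by a few degrees, with the tray out at (303,258), the dial at (276,228) and the rocker at (337,234). The shield is up, with its trim at (258–366, 130–168). I'll enlarge this area to measure it.

```bash
python3 - <<'E'
import cv2
a=cv2.imread("pics/top0.png")[110:290,230:410]
cv2.imwrite("pics/topc.png",cv2.resize(cv2.convertScaleAbs(a,alpha=1.5),(600,600),interpolation=cv2.INTER_CUBIC)) if 0 else cv2.imwrite("pics/topc.png",cv2.resize(cv2.convertScaleAbs(a,alpha=1.6),None,fx=3.3,fy=3.3,interpolation=cv2.INTER_CUBIC))
E
```

```text
(no output)
```

View pics/topc.png

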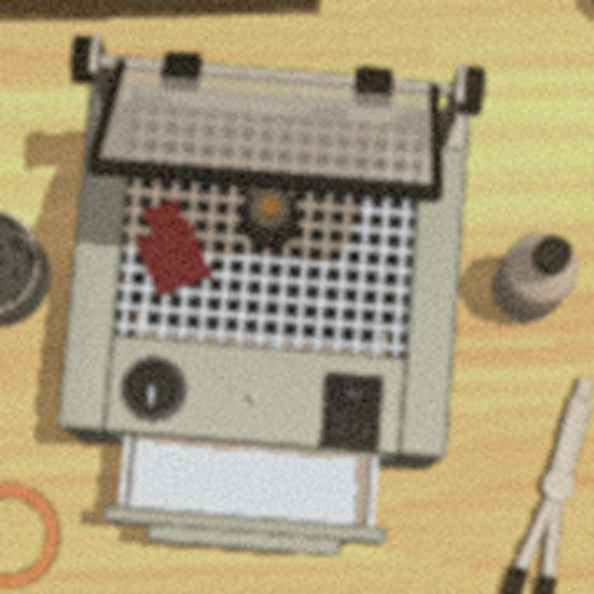

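The crop shows these points (crop px):
- Housing front corners: (62,428) and (443,457)
- Head top: (268,205)
- Dial: (154,388)
- Rocker far half: about (355,392)
- Lip front: (148,538)–(338,552)
- Shield edge: (95,170)–(438,195)
- Knobs: (85,58) and (470,88)

```bash
cat > h.py <<'E'
import cv2,numpy as np
from scipy.spatial.transform import Rotation as R
from rig import imaging
def ray(n,px):
    p=imaging.camera_params(n)
    u=cv2.undistortPoints(np.array([[px]],float),p["mtx"],p["distortion"])[0,0]
    return p["eye"],R.from_rotvec(p["orientation"]).apply([u[0],u[1],1])
def onz(n,px,z):
    e,d=ray(n,px);return e+d*(z-e[2])/d[2]
E
python3 - <<'E'
from h import *
P=dict(fl=(62,428,.115),fr=(443,457,.115),head=(268,205,.151),dial=(154,388,.131),rock=(355,392,.123),rl=(354,447,.12),lipL=(148,538,.09),lipR=(338,552,.09),kL=(85,58,.2),kR=(470,88,.2))
W={k:onz("top",(a/3.3+230,b/3.3+110),z) for k,(a,b,z) in P.items()}
for k,v in W.items():print(k,v.round(4))
# similarity-free fit: rigid 2D from grinder coords
G=dict(fl=(-.11,.12),fr=(-.11,-.12),head=(.03,0),rock=(-.076,-.06))
G.update(kL=(.095,.12),kR=(.095,-.12))
A=np.array([G[k] for k in G]);B=np.array([W[k][:2] for k in G])
a0,b0=A.mean(0),B.mean(0);U,S,V=np.linalg.svd((A-a0).T@(B-b0));r=(U@V).T
t=b0-r@a0;print("org",t,"yaw",np.arctan2(r[1,0],r[0,0]));print(((B-t)@r-A).round(4))
for k in W:print(k,((W[k][:2]-t)@r).round(4))
# shield edge: intersect ray with circle about hinge in grinder xz-plane
for c in((95,170),(266,184),(438,195)):
    e,d=ray("top",(c[0]/3.3+230,c[1]/3.3+110))
    best=None
    for z in np.arange(.2,.325,.002):
        p=e+d*(z-e[2])/d[2];g=(p[:2]-t)@r
        q=abs(np.hypot(g[0]-.095,z-.2)-.12)
        if best is None or q<best[0]:best=(q,z,g,p)
    print("edge",best, np.arctan2(best[1]-.2,.095-best[2][0])+.26)
E
```

```text
fl [0.5466 0.1377 0.115 ]
fr [ 0.5221 -0.0948  0.115 ]
head [0.6738 0.0078 0.151 ]
dial [0.5677 0.0797 0.131 ]
rock [ 0.5627 -0.0419  0.123 ]
rl [ 0.5294 -0.0403  0.12  ]
lipL [0.4788 0.0884 0.09  ]
lipR [ 0.4667 -0.0296  0.09  ]
kL [0.7514 0.1105 0.2   ]
kR [ 0.7274 -0.1101  0.2   ]
org [0.64431512 0.01013583] yaw -0.1045031259140236
[[-0.0004 -0.0033]
 [-0.0006  0.0029]
 [-0.0005  0.0007]
 [ 0.0003 -0.0003]
 [ 0.001  -0.009 ]
 [ 0.0002  0.0091]]
fl [-0.1104  0.1167]
fr [-0.1106 -0.1171]
head [0.0295 0.0007]
dial [-0.0835  0.0612]
rock [-0.0757 -0.0603]
rl [-0.109  -0.0622]
lipL [-0.1727  0.0606]
lipR [-0.1725 -0.058 ]
kL [0.096 0.111]
kR [ 0.0952 -0.1109]
edge (np.float64(0.00041600254044450724), np.float64(0.2840000000000001), array([0.00988636, 0.08816649]), array([0.66334445, 0.09679005, 0.284     ])) 1.0388130754743292
edge (np.float64(3.9640894119646886e-05), np.float64(0.2840000000000001), array([ 0.00924736, -0.00073187]), array([0.65343569, 0.00844333, 0.284     ])) 1.0350738561332564
edge (np.float64(0.0006622956877425368), np.float64(0.2840000000000001), array([ 0.01023274, -0.08995165]), array([ 0.64510891, -0.08039249,  0.284     ])) 1.0408519580536413
```

The fit is within 1 mm in x on all points. It gives the origin at (0.644, 0.010), yaw −0.105, the tray about 43 mm out and the shield at about 1.02 rad. Next I'll add a helper for shifts in tool axes.

```bash
cat > s.py <<'E'
# usage: s.py gx gy z [yawed]: shift (cm, tool axes) from current TCP to a grinder-frame point
import sys,numpy as np
from scipy.spatial.transform import Rotation as R
from rig import robot
o=robot.observe();yaw=-.1045;t=np.array([.6443,.0101,0]);G=R.from_euler('z',yaw)
Rt=R.from_rotvec(o["eef_rot"]);g=G.inv().apply(o["tcp_pos"]-t)
print("t",round(o["clock"],2),"grinder tcp",g.round(4),"F(grinder)",G.inv().apply(o["ft_force"]).round(1),"w",round(o["gripper_width"],2))
for s in(1,-1):
    # target: tool x = s*grinder y, z down
    y=G.apply([0,s,0]);T=R.from_matrix(np.c_[y,np.cross([0,0,-1],y),[0,0,-1]])
    print("turn",s,(Rt.inv()*T).as_rotvec().round(3))
    a=list(map(float,sys.argv[1:]))
    for i in range(0,len(a),3):
        d=t+G.apply(a[i:i+3])-o["tcp_pos"];print("  now",(Rt.inv().apply(d)*100).round(2),"after turn",(T.inv().apply(d)*100).round(2))
E
python3 s.py -.21 0 .22
```

```text
t 0.1 grinder tcp [-0.4389 -0.6685  0.2215] F(grinder) [0.2 0.  0.6] w 1.0
turn 1 [-2.000e-03  0.000e+00 -2.814e+00]
  now [-55.94 -43.17   0.26] after turn [66.85 22.89  0.15]
turn -1 [0.    0.002 0.327]
  now [-55.94 -43.17   0.26] after turn [-66.85 -22.89   0.15]
```

```bash
python3 -m jog '[{"xyz":[0,0,0],"delta_rot":[0,0,0.109],"fingers":1},{"xyz":[0,0,0],"delta_rot":[0,0,0.109],"fingers":1},{"xyz":[0,0,0],"delta_rot":[0,0,0.109],"fingers":1},{"xyz":[-3,-1,0],"delta_rot":[0,0,0],"fingers":1},{"xyz":[-4,-1.4,0],"delta_rot":[0,0,0],"fingers":1},{"xyz":[-4,-1.4,0],"delta_rot":[0,0,0],"fingers":1},{"xyz":[-4,-1.4,0],"delta_rot":[0,0,0],"fingers":1},{"xyz":[-4,-1.4,0],"delta_rot":[0,0,0],"fingers":1}]' 20
python3 -m jog '[{"xyz":[-4,-1.4,0],"delta_rot":[0,0,0],"fingers":1},{"xyz":[-4,-1.4,0],"delta_rot":[0,0,0],"fingers":1},{"xyz":[-4,-1.4,0],"delta_rot":[0,0,0],"fingers":1},{"xyz":[-4,-1.4,0],"delta_rot":[0,0,0],"fingers":1},{"xyz":[-4,-1.4,0],"delta_rot":[0,0,0],"fingers":1},{"xyz":[-4,-1.4,0],"delta_rot":[0,0,0],"fingers":1},{"xyz":[-4,-1.4,0],"delta_rot":[0,0,0],"fingers":1},{"xyz":[0,0,0],"delta_rot":[0,0,0],"fingers":1}]'
python3 s.py -.21 0 .22 -.21 0 .078
```

```text
clock: 0.9
tcp_pos: [0.2238, -0.4256, 0.222]
eef_rot: [-2.102, 2.334, 0.001]
ft_force: [0.9, 0.3, -0.5]
gripper_width: 0.354
clock: 1.7
tcp_pos: [0.3513, -0.1549, 0.2223]
eef_rot: [-2.109, 2.326, 0.002]
ft_force: [-0.5, -0.7, 0.5]
gripper_width: 0.005
t 1.7 grinder tcp [-0.2742 -0.1947  0.2223] F(grinder) [-0.4 -0.8  0.5] w 0.01
turn 1 [-3.000e-03 -1.000e-03 -3.135e+00]
  now [-19.42  -6.55   0.27] after turn [19.47  6.42  0.23]
  now [-19.4   -6.55  14.47] after turn [19.47  6.42 14.43]
turn -1 [-0.     0.002  0.007]
  now [-19.42  -6.55   0.27] after turn [-19.47  -6.42   0.23]
  now [-19.4   -6.55  14.47] after turn [-19.47  -6.42  14.43]
```

```bash
python3 -m jog '[{"xyz":[-4,-1.3,0],"delta_rot":[0,0,0.007],"fingers":1},{"xyz":[-4,-1.3,0],"delta_rot":[0,0,0],"fingers":1},{"xyz":[-4,-1.3,0],"delta_rot":[0,0,0],"fingers":1},{"xyz":[-4,-1.3,0],"delta_rot":[0,0,0],"fingers":1},{"xyz":[-3.4,-1.3,0],"delta_rot":[0,0,0],"fingers":1},{"xyz":[0,0,4],"delta_rot":[0,0,0],"fingers":1},{"xyz":[0,0,4],"delta_rot":[0,0,0],"fingers":1},{"xyz":[0,0,4],"delta_rot":[0,0,0],"fingers":1}]'
python3 -m jog '[{"xyz":[0,0,2.4],"delta_rot":[0,0,0],"fingers":1},{"xyz":[0,0,0],"delta_rot":[0,0,0],"fingers":1},{"xyz":[0,0,0],"delta_rot":[0,0,0],"fingers":1}]'
python3 s.py -.1395 0 .078
```

```text
clock: 2.5
tcp_pos: [0.4361, 0.0261, 0.1012]
eef_rot: [-2.095, 2.341, -0.001]
ft_force: [0.5, -0.1, -0.5]
gripper_width: 0.007
clock: 2.8
tcp_pos: [0.4359, 0.0259, 0.0787]
eef_rot: [2.093, -2.342, -0.001]
ft_force: [0.3, 0.5, 0.2]
gripper_width: 0.006
t 2.8 grinder tcp [-0.2089 -0.006   0.0787] F(grinder) [0.3 0.5 0.2] w 0.01
turn 1 [-0.000e+00 -1.000e-03  3.134e+00]
  now [-0.65 -6.93  0.07] after turn [0.6  6.94 0.07]
turn -1 [ 0.001 -0.    -0.007]
  now [-0.65 -6.93  0.07] after turn [-0.6  -6.94  0.07]
```

```bash
python3 -m jog '[{"xyz":[-0.6,-1,0],"delta_rot":[0,0,-0.007],"fingers":1},{"xyz":[0,-1,0],"delta_rot":[0,0,0],"fingers":1},{"xyz":[0,-0.6,0],"delta_rot":[0,0,0],"fingers":1},{"xyz":[0,-0.6,0],"delta_rot":[0,0,0],"fingers":1},{"xyz":[0,-0.6,0],"delta_rot":[0,0,0],"fingers":1},{"xyz":[0,-0.6,0],"delta_rot":[0,0,0],"fingers":1},{"xyz":[0,-0.6,0],"delta_rot":[0,0,0],"fingers":1}]'
python3 s.py -.1395 0 .078
python3 -m jog '[{"xyz":[0,-0.5,0],"delta_rot":[0,0,0],"fingers":1},{"xyz":[0,-0.5,0],"delta_rot":[0,0,0],"fingers":1},{"xyz":[0,-0.4,0],"delta_rot":[0,0,0],"fingers":1},{"xyz":[0,0,0],"delta_rot":[0,0,0],"fingers":1}]'
python3 s.py -.1395 0 .078
```

```text
clock: 3.5
tcp_pos: [0.4867, 0.0272, 0.0785]
eef_rot: [2.103, -2.334, -0.0]
ft_force: [-1.3, 0.6, 1.7]
gripper_width: 0.005
t 3.5 grinder tcp [-0.1586  0.0005  0.0785] F(grinder) [-1.4  0.4  1.7] w 0.0
turn 1 [ 0.000e+00  1.000e-03 -3.141e+00]
  now [ 0.05 -1.91  0.05] after turn [-0.05  1.91  0.05]
turn -1 [ 0. -0.  0.]
  now [ 0.05 -1.91  0.05] after turn [ 0.05 -1.91  0.05]
clock: 3.9
tcp_pos: [0.501, 0.0257, 0.0785]
eef_rot: [-2.102, 2.334, -0.001]
ft_force: [-0.3, -0.2, -0.8]
gripper_width: 0.002
t 3.9 grinder tcp [-0.1441  0.0006  0.0785] F(grinder) [-0.3 -0.3 -0.8] w 0.0
turn 1 [-0.000e+00 -1.000e-03 -3.141e+00]
  now [ 0.06 -0.46  0.05] after turn [-0.06  0.46  0.05]
turn -1 [-0.001  0.     0.   ]
  now [ 0.06 -0.46  0.05] after turn [ 0.06 -0.46  0.05]
```

```bash
python3 -m jog '[{"xyz":[0,-0.2,0],"delta_rot":[0,0,0],"fingers":1},{"xyz":[0,-0.2,0],"delta_rot":[0,0,0],"fingers":1}]'
python3 -m jog '[{"xyz":[0,-0.2,0],"delta_rot":[0,0,0],"fingers":1}]'
python3 -m jog '[{"xyz":[0,-0.2,0],"delta_rot":[0,0,0],"fingers":1}]'
python3 s.py -.1395 0 .078
```

```text
clock: 4.1
tcp_pos: [0.5021, 0.0256, 0.0783]
eef_rot: [2.1, -2.331, -0.006]
ft_force: [-14.9, -0.0, 12.4]
gripper_width: 0.005
clock: 4.2
tcp_pos: [0.5021, 0.0256, 0.0782]
eef_rot: [2.099, -2.328, -0.011]
ft_force: [-23.1, -0.2, 21.2]
gripper_width: 0.012
clock: 4.3
tcp_pos: [0.5022, 0.0256, 0.0782]
eef_rot: [2.097, -2.326, -0.016]
ft_force: [-30.7, 1.8, 27.2]
gripper_width: 0.005
t 4.3 grinder tcp [-0.1429  0.0006  0.0782] F(grinder) [-30.7  -1.5  27.2] w 0.0
turn 1 [ 1.00e-03  2.30e-02 -3.14e+00]
  now [ 0.06 -0.34  0.01] after turn [-0.06  0.34  0.02]
turn -1 [ 0.014 -0.001  0.001]
  now [ 0.06 -0.34  0.01] after turn [ 0.06 -0.34  0.02]
```

The tip stopped hard at −0.143, with an odd upward force. I'll back off and look.

```bash
python3 -m jog '[{"xyz":[0,1,0],"delta_rot":[0,0,0],"fingers":1},{"xyz":[0,3,0],"delta_rot":[0,0,0],"fingers":1},{"xyz":[0,3,0],"delta_rot":[0,0,0],"fingers":1},{"xyz":[0,0,0],"delta_rot":[0,0,0],"fingers":1}]'
python3 - <<'E'
from h import *
a=imaging.camera("top")[:,:,::-1];b=imaging.camera("scene")[:,:,::-1]
f=lambda a,x,y:cv2.resize(cv2.convertScaleAbs(a[y:y+150,x:x+150],alpha=1.5),(400,400),interpolation=cv2.INTER_CUBIC)
cv2.imwrite("pics/c1.png",np.hstack([f(a,240,125),f(b,220,190)]))
E
python3 s.py .04 0 .32
```

```text
clock: 4.7
tcp_pos: [0.4351, 0.0329, 0.0773]
eef_rot: [2.102, -2.332, -0.004]
ft_force: [0.0, -0.1, -0.5]
gripper_width: 0.005
t 4.8 grinder tcp [-0.2064  0.0006  0.0789] F(grinder) [ 0.5 -0.2  0.3] w 0.0
turn 1 [-0.000e+00 -3.000e-03 -3.141e+00]
  now [  0.07 -24.69 -24.05] after turn [ -0.06  24.64 -24.11]
turn -1 [-0.002  0.     0.   ]
  now [  0.07 -24.69 -24.05] after turn [  0.06 -24.64 -24.11]
```

View pics/c1.png

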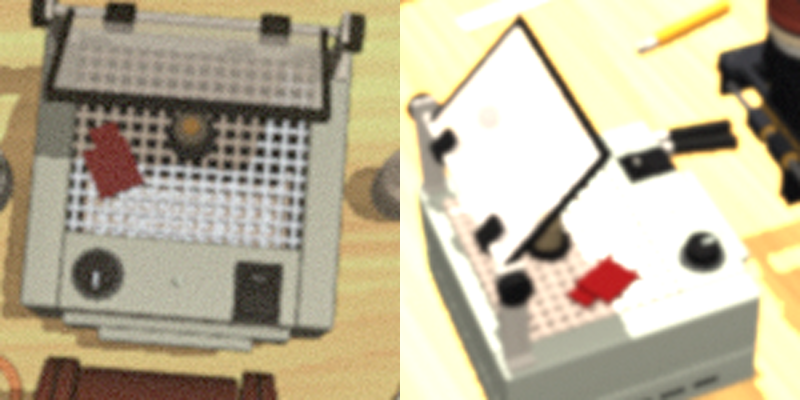

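The tray looks home: its panel meets the housing in the top view, with the lip front at about (100,338)–(250,349). I'll check that numerically.

```bash
python3 - <<'E'
from h import *
G=R.from_euler('z',-.1045);t=np.array([.6443,.0101,0])
for p in((100,338),(250,350),(175,344)):
  for z in(.084,.096):print(p,z,G.inv().apply(onz("top",(p[0]/400*150+240,p[1]/400*150+125),z)-t).round(4))
E
```

```text
(100, 338) 0.084 [-0.1283  0.0593  0.084 ]
(100, 338) 0.096 [-0.1291  0.0584  0.096 ]
(250, 350) 0.084 [-0.1288 -0.0578  0.084 ]
(250, 350) 0.096 [-0.1296 -0.0574  0.096 ]
(175, 344) 0.084 [-0.1285  0.0007  0.084 ]
(175, 344) 0.096 [-0.1293  0.0004  0.096 ]
```

The tray is home: the lip face measures −0.129 against −0.130 nominal, with −30 N against the stop. Next is the shield. I'll go up, over and behind its upper edge.

```bash
python3 -m jog '[{"xyz":[0,0,-4.5],"delta_rot":[0,0,0],"fingers":1},{"xyz":[0,0,-4.5],"delta_rot":[0,0,0],"fingers":1},{"xyz":[0,0,-4.5],"delta_rot":[0,0,0],"fingers":1},{"xyz":[0,0,-4.5],"delta_rot":[0,0,0],"fingers":1},{"xyz":[0,0,-4.5],"delta_rot":[0,0,0],"fingers":1},{"xyz":[0,0,-4.5],"delta_rot":[0,0,0],"fingers":1},{"xyz":[0,0,0],"delta_rot":[0,0,0],"fingers":1}]'
python3 -m jog '[{"xyz":[0,-3.5,0],"delta_rot":[0,0,0],"fingers":1},{"xyz":[0,-3.5,0],"delta_rot":[0,0,0],"fingers":1},{"xyz":[0,-3.5,0],"delta_rot":[0,0,0],"fingers":1},{"xyz":[0,-3.5,0],"delta_rot":[0,0,0],"fingers":1},{"xyz":[0,-3.5,0],"delta_rot":[0,0,0],"fingers":1},{"xyz":[0,-3.5,0],"delta_rot":[0,0,0],"fingers":1},{"xyz":[0,-3.8,0],"delta_rot":[0,0,0],"fingers":1},{"xyz":[0,0,0],"delta_rot":[0,0,0],"fingers":1}]'
python3 s.py .042 0 .31 .036 0 .279
```

```text
clock: 5.5
tcp_pos: [0.4428, 0.0318, 0.3569]
eef_rot: [-2.096, 2.327, -0.017]
ft_force: [0.4, 0.6, 0.2]
gripper_width: 0.003
clock: 6.3
tcp_pos: [0.6888, 0.0054, 0.343]
eef_rot: [2.1, -2.333, -0.005]
ft_force: [-1.2, -1.0, -0.8]
gripper_width: 0.002
t 6.3 grinder tcp [ 0.0447 -0.      0.343 ] F(grinder) [-1.1 -1.1 -0.8] w 0.0
turn 1 [-0.    -0.007  3.141]
  now [-0.    0.26  3.3 ] after turn [ 0.   -0.27  3.3 ]
  now [-0.    0.85  6.4 ] after turn [ 0.   -0.87  6.4 ]
turn -1 [ 0.004 -0.    -0.001]
  now [-0.    0.26  3.3 ] after turn [-0.    0.27  3.3 ]
  now [-0.    0.85  6.4 ] after turn [-0.    0.87  6.4 ]
```

```bash
python3 -m jog '[{"xyz":[0,0.3,1.5],"delta_rot":[0,0,0],"fingers":1},{"xyz":[0,0,1.8],"delta_rot":[0,0,0],"fingers":1},{"xyz":[0,0.2,1],"delta_rot":[0,0,0],"fingers":1},{"xyz":[0,0.2,1],"delta_rot":[0,0,0],"fingers":1},{"xyz":[0,0.2,1],"delta_rot":[0,0,0],"fingers":1},{"xyz":[0,0,0],"delta_rot":[0,0,0],"fingers":1}]'
python3 s.py .013 0 .245
python3 -m jog '[{"xyz":[0,0.6,0.9],"delta_rot":[0,0,0],"fingers":1},{"xyz":[0,0.6,0.9],"delta_rot":[0,0,0],"fingers":1}]'
python3 s.py .013 0 .245
```

```text
clock: 6.9
tcp_pos: [0.6754, 0.0075, 0.284]
eef_rot: [2.102, -2.333, -0.003]
ft_force: [-0.8, 1.1, -0.8]
gripper_width: 0.004
t 6.9 grinder tcp [0.0312 0.0007 0.284 ] F(grinder) [-0.9  1.  -0.8] w 0.0
turn 1 [-0.000e+00  3.000e-03 -3.141e+00]
  now [0.07 1.81 3.9 ] after turn [-0.07 -1.82  3.9 ]
turn -1 [0.002 0.    0.   ]
  now [0.07 1.81 3.9 ] after turn [0.07 1.82 3.9 ]
clock: 7.1
tcp_pos: [0.665, 0.0085, 0.2691]
eef_rot: [-2.101, 2.332, -0.004]
ft_force: [0.6, -0.2, 3.0]
gripper_width: 0.004
t 7.1 grinder tcp [0.0208 0.0006 0.2691] F(grinder) [ 0.6 -0.1  3. ] w 0.0
turn 1 [ 0.    -0.005 -3.141]
  now [0.06 0.79 2.4 ] after turn [-0.06 -0.78  2.41]
turn -1 [-0.003 -0.     0.   ]
  now [0.06 0.79 2.4 ] after turn [0.06 0.78 2.41]
```

Contact at 3 N; I'll continue along the arc.

```bash
python3 -m jog '[{"xyz":[0,0.3,0.8],"delta_rot":[0,0,0],"fingers":1},{"xyz":[0,0.3,0.8],"delta_rot":[0,0,0],"fingers":1},{"xyz":[0,0.2,0.8],"delta_rot":[0,0,0],"fingers":1}]'
python3 s.py .003 0 .214
python3 -m jog '[{"xyz":[0,0.3,0.8],"delta_rot":[0,0,0],"fingers":1},{"xyz":[0,0.3,0.8],"delta_rot":[0,0,0],"fingers":1},{"xyz":[0,0.2,0.8],"delta_rot":[0,0,0],"fingers":1},{"xyz":[0,0.2,0.8],"delta_rot":[0,0,0],"fingers":1}]'
python3 s.py -.004 0 .185
```

```text
clock: 7.4
tcp_pos: [0.6563, 0.0095, 0.2434]
eef_rot: [-2.103, 2.334, -0.001]
ft_force: [-0.5, -0.4, 1.9]
gripper_width: 0.004
t 7.4 grinder tcp [0.012  0.0007 0.2434] F(grinder) [-0.4 -0.4  1.9] w 0.0
turn 1 [-0.000e+00 -1.000e-03 -3.141e+00]
  now [0.07 0.9  2.94] after turn [-0.07 -0.9   2.94]
turn -1 [-0.001  0.     0.   ]
  now [0.07 0.9  2.94] after turn [0.07 0.9  2.94]
clock: 7.8
tcp_pos: [0.6468, 0.0105, 0.211]
eef_rot: [-2.102, 2.334, -0.001]
ft_force: [2.2, -0.5, 2.3]
gripper_width: 0.004
t 7.8 grinder tcp [0.0024 0.0006 0.211 ] F(grinder) [ 2.2 -0.3  2.3] w 0.0
turn 1 [-0.000e+00 -2.000e-03 -3.141e+00]
  now [0.06 0.64 2.6 ] after turn [-0.06 -0.64  2.6 ]
turn -1 [-0.001  0.     0.   ]
  now [0.06 0.64 2.6 ] after turn [0.06 0.64 2.6 ]
```

```bash
python3 -m jog '[{"xyz":[0,0.2,0.6],"delta_rot":[0,0,0],"fingers":1},{"xyz":[0,0.1,0.6],"delta_rot":[0,0,0],"fingers":1},{"xyz":[0,0.1,0.6],"delta_rot":[0,0,0],"fingers":1},{"xyz":[0,0.1,0.4],"delta_rot":[0,0,0],"fingers":1}]'
python3 s.py
python3 -m jog '[{"xyz":[0,0,0.2],"delta_rot":[0,0,0],"fingers":1},{"xyz":[0,0,0.2],"delta_rot":[0,0,0],"fingers":1}]'
python3 -m jog '[{"xyz":[0,0,0.2],"delta_rot":[0,0,0],"fingers":1},{"xyz":[0,0,0.1],"delta_rot":[0,0,0],"fingers":1}]'
python3 s.py
```

```text
clock: 8.2
tcp_pos: [0.6414, 0.011, 0.1891]
eef_rot: [-2.103, 2.334, 0.0]
ft_force: [1.7, 1.2, 3.4]
gripper_width: 0.003
t 8.2 grinder tcp [-0.0029  0.0006  0.1891] F(grinder) [1.6 1.4 3.4] w 0.0
turn 1 [-0.     0.    -3.141]
turn -1 [0. 0. 0.]
clock: 8.4
tcp_pos: [0.6415, 0.011, 0.1855]
eef_rot: [2.103, -2.334, -0.0]
ft_force: [1.9, 0.4, 3.6]
gripper_width: 0.006
clock: 8.6
tcp_pos: [0.6416, 0.011, 0.1825]
eef_rot: [-2.103, 2.334, -0.0]
ft_force: [1.2, -0.7, 2.3]
gripper_width: 0.004
t 8.6 grinder tcp [-0.0028  0.0006  0.1825] F(grinder) [ 1.3 -0.6  2.3] w 0.0
turn 1 [-0.    -0.    -3.141]
turn -1 [-0.  0.  0.]
```

```bash
for i in 1 ; do python3 -m jog '[{"xyz":[0,0,0.2],"delta_rot":[0,0,0],"fingers":1},{"xyz":[0,0,0],"delta_rot":[0,0,0],"fingers":1}]'
python3 -m jog '[{"xyz":[0,0,0.2],"delta_rot":[0,0,0],"fingers":1},{"xyz":[0,0,0],"delta_rot":[0,0,0],"fingers":1}]'; done
python3 s.py
```

```text
clock: 8.8
tcp_pos: [0.6413, 0.0111, 0.1802]
eef_rot: [2.103, -2.334, -0.001]
ft_force: [1.1, -0.6, 1.7]
gripper_width: 0.009
clock: 9.0
tcp_pos: [0.6416, 0.011, 0.1792]
eef_rot: [-2.103, 2.334, -0.001]
ft_force: [-0.7, -0.5, 4.6]
gripper_width: 0.005
t 9.0 grinder tcp [-0.0028  0.0006  0.1792] F(grinder) [-0.6 -0.6  4.6] w 0.0
turn 1 [ 0.000e+00 -1.000e-03 -3.141e+00]
turn -1 [-0. -0.  0.]
```

Starting to stop at about the expected 0.179; I'll press until the force confirms it.

```bash
python3 -m jog '[{"xyz":[0,0,0.2],"delta_rot":[0,0,0],"fingers":1},{"xyz":[0,0,0],"delta_rot":[0,0,0],"fingers":1}]'
python3 -m jog '[{"xyz":[0,0,0.2],"delta_rot":[0,0,0],"fingers":1},{"xyz":[0,0,0],"delta_rot":[0,0,0],"fingers":1}]'
python3 -m jog '[{"xyz":[0,0,0.1],"delta_rot":[0,0,0],"fingers":1},{"xyz":[0,0,0],"delta_rot":[0,0,0],"fingers":1}]'
python3 s.py
```

```text
clock: 9.2
tcp_pos: [0.6418, 0.011, 0.1789]
eef_rot: [-2.102, 2.333, -0.002]
ft_force: [-4.3, -0.4, 12.5]
gripper_width: 0.007
clock: 9.4
tcp_pos: [0.6419, 0.011, 0.1786]
eef_rot: [-2.102, 2.333, -0.003]
ft_force: [-8.9, -0.1, 21.1]
gripper_width: 0.007
clock: 9.6
tcp_pos: [0.642, 0.011, 0.1785]
eef_rot: [-2.102, 2.333, -0.003]
ft_force: [-10.5, 0.1, 24.2]
gripper_width: -0.0
t 9.6 grinder tcp [-0.0024  0.0007  0.1785] F(grinder) [-10.4  -1.   24.2] w -0.0
turn 1 [ 0.    -0.004 -3.141]
turn -1 [-0.003 -0.     0.001]
```

Hard stop confirmed: 24 N with no further travel. I'll lift off, move over the rocker and look.

```bash
python3 -m jog '[{"xyz":[0,0,-1],"delta_rot":[0,0,0],"fingers":1},{"xyz":[0,0,-3.5],"delta_rot":[0,0,0],"fingers":1},{"xyz":[0,0,-3.5],"delta_rot":[0,0,0],"fingers":1},{"xyz":[2,3.3,0],"delta_rot":[0,0,0],"fingers":1},{"xyz":[2,3.3,0],"delta_rot":[0,0,0],"fingers":1},{"xyz":[2,0,0],"delta_rot":[0,0,0],"fingers":1},{"xyz":[0,0,0],"delta_rot":[0,0,0],"fingers":1},{"xyz":[0,0,0],"delta_rot":[0,0,0],"fingers":1}]'
python3 - <<'E'
from h import *
b=imaging.camera("scene")[:,:,::-1];w=imaging.camera("wrist")[:,:,::-1]
f=lambda a:cv2.resize(a,(400,400),interpolation=cv2.INTER_CUBIC)
cv2.imwrite("pics/c2.png",np.hstack([f(b[190:340,220:370]),cv2.resize(w,(400,400))]))
E
python3 s.py -.068 -.06 .14
```

```text
clock: 10.4
tcp_pos: [0.5694, -0.0417, 0.2531]
eef_rot: [2.101, -2.335, -0.002]
ft_force: [0.1, -0.5, 0.0]
gripper_width: 0.008
t 10.5 grinder tcp [-0.0687 -0.0587  0.2532] F(grinder) [ 1.1  0.5 -0.1] w 0.01
turn 1 [-1.000e-03  1.000e-03 -3.141e+00]
  now [ 0.13 -0.08 11.32] after turn [-0.13  0.07 11.32]
turn -1 [0.001 0.001 0.001]
  now [ 0.13 -0.08 11.32] after turn [ 0.13 -0.07 11.32]
```

View pics/c2.png

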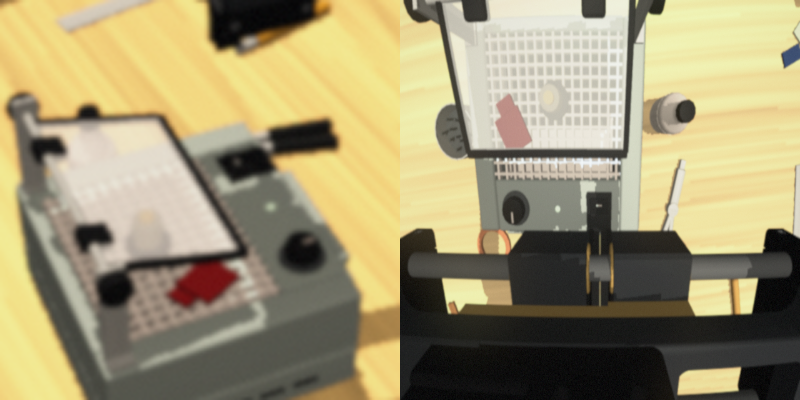

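The shield is down over the head (left view), the glass is undisturbed, and the rocker (wrist view, about (598,205)) is in line with the shut fingers. Now I'll press it.

```bash
python3 -m jog '[{"xyz":[0.1,0,3.5],"delta_rot":[0,0,0],"fingers":1},{"xyz":[0,0,3.5],"delta_rot":[0,0,0],"fingers":1},{"xyz":[0,0,3],"delta_rot":[0,0,0],"fingers":1},{"xyz":[0,0,1.6],"delta_rot":[0,0,0],"fingers":1},{"xyz":[0,0,0],"delta_rot":[0,0,0],"fingers":1}]'
python3 s.py
python3 -m jog '[{"xyz":[0,0,0.4],"delta_rot":[0,0,0],"fingers":1},{"xyz":[0,0,0.4],"delta_rot":[0,0,0],"fingers":1},{"xyz":[0,0,0],"delta_rot":[0,0,0],"fingers":1}]'
python3 -m jog '[{"xyz":[0,0,0.2],"delta_rot":[0,0,0],"fingers":1},{"xyz":[0,0,0.2],"delta_rot":[0,0,0],"fingers":1}]'
python3 -m jog '[{"xyz":[0,0,0.2],"delta_rot":[0,0,0],"fingers":1},{"xyz":[0,0,0],"delta_rot":[0,0,0],"fingers":1}]'
python3 s.py
```

```text
clock: 11.0
tcp_pos: [0.5678, -0.0418, 0.1346]
eef_rot: [2.102, -2.331, -0.007]
ft_force: [-0.2, -0.6, -0.1]
gripper_width: 0.005
t 11.0 grinder tcp [-0.0707 -0.0596  0.1346] F(grinder) [-0.2 -0.6 -0.1] w 0.0
turn 1 [-1.00e-03  9.00e-03 -3.14e+00]
turn -1 [0.006 0.001 0.001]
clock: 11.3
tcp_pos: [0.5702, -0.0429, 0.1305]
eef_rot: [-2.102, 2.333, -0.002]
ft_force: [0.9, 0.4, 0.4]
gripper_width: 0.007
clock: 11.5
tcp_pos: [0.57, -0.0429, 0.1262]
eef_rot: [-2.102, 2.334, -0.002]
ft_force: [0.0, -1.1, 0.2]
gripper_width: 0.005
clock: 11.7
tcp_pos: [0.5702, -0.043, 0.1241]
eef_rot: [-2.102, 2.333, -0.002]
ft_force: [1.2, 0.6, 1.0]
gripper_width: 0.004
t 11.7 grinder tcp [-0.0681 -0.0605  0.1241] F(grinder) [1.1 0.7 1. ] w 0.0
turn 1 [ 0.000e+00 -3.000e-03 -3.141e+00]
turn -1 [-0.002 -0.     0.   ]
```

```bash
python3 -m jog '[{"xyz":[0,0,0.2],"delta_rot":[0,0,0],"fingers":1},{"xyz":[0,0,0],"delta_rot":[0,0,0],"fingers":1}]'
python3 -m jog '[{"xyz":[0,0,0.2],"delta_rot":[0,0,0],"fingers":1},{"xyz":[0,0,0],"delta_rot":[0,0,0],"fingers":1}]'
python3 -m jog '[{"xyz":[0,0,0.2],"delta_rot":[0,0,0],"fingers":1},{"xyz":[0,0,0],"delta_rot":[0,0,0],"fingers":1}]'
python3 -m jog '[{"xyz":[0,0,0.1],"delta_rot":[0,0,0],"fingers":1},{"xyz":[0,0,0],"delta_rot":[0,0,0],"fingers":1}]'
python3 s.py
```

```text
clock: 11.9
tcp_pos: [0.5701, -0.0429, 0.1219]
eef_rot: [-2.102, 2.334, -0.002]
ft_force: [2.3, -0.9, 1.7]
gripper_width: 0.005
clock: 12.1
tcp_pos: [0.5703, -0.0429, 0.1203]
eef_rot: [-2.102, 2.333, -0.002]
ft_force: [2.6, -0.1, 4.9]
gripper_width: 0.007
clock: 12.3
tcp_pos: [0.5704, -0.043, 0.1201]
eef_rot: [-2.102, 2.333, -0.003]
ft_force: [-2.3, 0.1, 16.5]
gripper_width: 0.005
clock: 12.5
tcp_pos: [0.5705, -0.043, 0.1199]
eef_rot: [-2.102, 2.333, -0.003]
ft_force: [-5.8, 1.4, 21.7]
gripper_width: 0.006
t 12.5 grinder tcp [-0.0679 -0.0605  0.1199] F(grinder) [-5.9  0.8 21.7] w 0.01
turn 1 [ 1.000e-03 -3.000e-03 -3.141e+00]
turn -1 [-0.002 -0.     0.001]
```

The rocker stops at 0.120 (level) with 22 N. I'll retreat and verify.

```bash
python3 -m jog '[{"xyz":[0,0,-1],"delta_rot":[0,0,0],"fingers":1},{"xyz":[0,0,-3.5],"delta_rot":[0,0,0],"fingers":1},{"xyz":[0,0,-4],"delta_rot":[0,0,0],"fingers":1},{"xyz":[0,3,-4],"delta_rot":[0,0,0],"fingers":1},{"xyz":[0,4,0],"delta_rot":[0,0,0],"fingers":1},{"xyz":[0,4,0],"delta_rot":[0,0,0],"fingers":1},{"xyz":[0,4,0],"delta_rot":[0,0,0],"fingers":1},{"xyz":[0,0,0],"delta_rot":[0,0,0],"fingers":1}]'
python3 - <<'E'
from h import *
a=imaging.camera("top")[:,:,::-1];b=imaging.camera("scene")[:,:,::-1]
f=lambda a:cv2.resize(a,(400,400),interpolation=cv2.INTER_CUBIC)
cv2.imwrite("pics/c3.png",np.hstack([f(cv2.convertScaleAbs(a[115:290,235:410],alpha=1.5)),f(b[190:340,220:370])]))
E
python3 s.py
```

```text
clock: 13.3
tcp_pos: [0.4155, -0.0261, 0.2398]
eef_rot: [2.101, -2.332, -0.006]
ft_force: [1.5, 0.2, -0.3]
gripper_width: 0.004
t 13.4 grinder tcp [-0.2196 -0.0603  0.2412] F(grinder) [ 0.6 -0.2  1. ] w 0.01
turn 1 [-0.     0.    -3.141]
turn -1 [0. 0. 0.]
```

View pics/c3.png

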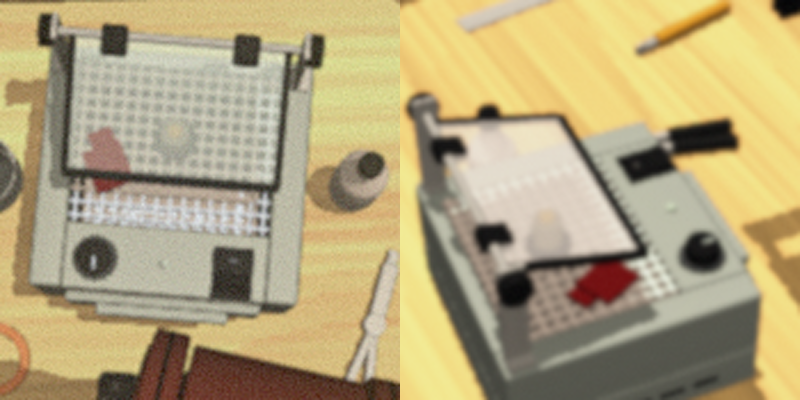

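Both closures look complete: lip front at about (97,310)–(225,322), shield edge at about (65,175)–(278,188), and the glass and pliers where they were. One numeric check, then I hand in if it passes.

```bash
python3 - <<'E'
from h import *
from rig import job_done
G=R.from_euler('z',-.1045);t=np.array([.6443,.0101,0]);k=175/400
m=lambda p,z:G.inv().apply(onz("top",(p[0]*k+235,p[1]*k+115),z)-t)
lip=(m((97,310),.09)+m((225,322),.09))/2;ed=(m((65,175),.174)+m((278,188),.174))/2
print(lip.round(4),ed.round(4))
if abs(lip[0]+.13)<.004 and abs(ed[0]+.02)<.006: print("ok",job_done())
E
```

```text
[-0.1274  0.0011  0.09  ] [-0.0196 -0.0009  0.174 ]
the job is handed in; nothing more can be done
ok None
```

The tray and shield are closed and the rocker was pressed over to on last, using only shut fingertips. I handed the job in at about 13.4 s with the hand well clear of the machine.

- **Tray:** it stopped hard at 31 N. The lip face measured −0.129 m just after the push and −0.127 m at the end, against −0.130 m nominal. The gap is about one pixel of reading error.
- **Shield:** it came down onto its stop at 24 N with no further travel. The edge measured at x = −0.020 m, against −0.018 m nominal.
- **Rocker:** the far half stopped at 0.120 m, its level height, at 22 N. The on state rests on that height and force, because the pictures are too coarse to read the angle.
- **Other items:** the glass, pliers, bottle and tin looked unmoved in the last pictures. The cutter and fid were outside those crops, and the foil roll was only partly in view.

One reading I did not explain: pushing the tray against its stop also gave about 27 N upward on the fingertips. The tray measured home afterwards.

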